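# Complete the pairs in the last tray

## Task

The last tray is short of one left and one right child's last: find the two empty compartments and put the two loose child's lasts from the bench into them, the left last in the left-foot compartment and the right last in the right-foot one, lying sole down and flat on the floor with the toe pointing the same way as the others. Set each one down gently, do not drop it; leave the lasts already in the tray, the bigger adult last and the other things on the bench where they are.

Things in the scene. Friction and masses are not known exactly. Their poses are not given: they have to be found in the camera images.
- tray: fixed plywood last tray (sizes in mm): 186 deep (x), 466 wide (y), walls 10 thick, 46 high. A row of six compartments 166 x 68 inside, floor 8 above the bench, dividers 6 or 10 thick with tops at 42; three pairs, in each the left-foot one on the left (+y). Lasts lie sole down, toes away from the robot (+x). One left-foot and one right-foot compartment are empty. Origin: centre of underside
- cell_l1 (a point): middle of the floor of the left-foot compartment of the left-hand pair, 8 mm above the bench. x points to the toe end, y to the left, z up
- cell_r1 (a point): middle of the floor of the right-foot compartment of the left-hand pair, 8 mm above the bench. x points to the toe end, y to the left, z up
- cell_l2 (a point): middle of the floor of the left-foot compartment of the middle pair, 8 mm above the bench. x points to the toe end, y to the left, z up
- cell_r2 (a point): middle of the floor of the right-foot compartment of the middle pair, 8 mm above the bench. x points to the toe end, y to the left, z up
- cell_l3 (a point): middle of the floor of the left-foot compartment of the right-hand pair, 8 mm above the bench. x points to the toe end, y to the left, z up
- cell_r3 (a point): middle of the floor of the right-foot compartment of the right-hand pair, 8 mm above the bench. x points to the toe end, y to the left, z up
- last_l_a: one of the two left lasts already in the tray: green plastic, same shape and size as spare_left, same origin and axes; it must stay where it is
- last_l_b: one of the two left lasts already in the tray: green plastic, same shape and size as spare_left, same origin and axes; it must stay where it is
- last_r_a: one of the two right lasts already in the tray: green plastic, same shape and size as spare_right, same origin and axes; it must stay where it is
- last_r_b: one of the two right lasts already in the tray: green plastic, same shape and size as spare_right, same origin and axes; it must stay where it is
- spare_left: spare left child's last, green plastic, in mm 150 long, 55 wide, 78 high, 0.2 to 0.4 kg, lying loose sole down left or right of the tray. Origin: underside, mid length and width. x to the toe, z up. The toe end bends to the big-toe side, -y (right, seen from the heel). Toe half low (43 at the ball, 16 at the tip); the heel half rises to a flat-topped comb
- spare_right: spare right child's last, green plastic, in mm 150 long, 55 wide, 78 high, 0.2 to 0.4 kg, lying loose sole down left or right of the tray. Origin: underside, mid length and width. x to the toe, z up. The toe end bends to the big-toe side, +y (left, seen from the heel). Toe half low (43 at the ball, 16 at the tip); the heel half rises to a flat-topped comb
- spare_left_comb (a point): where to grip spare_left: middle plane of the comb, its upright part with flat parallel sides 28 mm apart (across y), which runs from 60 to 6 mm behind the last's middle and from 47 to 78 mm above its underside. The point lies 20 mm to the heel and 5 mm to the left (+y) of the body's origin, 66 mm above the underside; axes as the body's
- spare_right_comb (a point): where to grip spare_right: middle plane of the comb, its upright part with flat parallel sides 28 mm apart (across y), which runs from 60 to 6 mm behind the last's middle and from 47 to 78 mm above its underside. The point lies 20 mm to the heel and 5 mm to the right (-y) of the body's origin, 66 mm above the underside; axes as the body's
- adult_last: a single bigger green last of adult size, 190 mm long, 70 mm wide, 99 mm high, too long for the tray, lying crosswise between the robot and the tray; not wanted. Origin: middle of its underside, x to its toe, z up
- hammer: shoemaker's hammer lying near the robot, right of the adult last, 250 mm long, 31 mm high; origin under its middle, x from handle to head
- knife: flat steel skiving knife lying crosswise behind the tray, 242 mm long, 34 mm wide, 8 mm high; origin under the steel 100 mm from the handle end, x to the point
- brush: shoe brush with a dark wooden back, 120 x 44 x 40 mm, lying near the robot, left of the adult last; origin under its middle, x along it
- cement_tin: round tin, 76 mm in diameter, 108 mm high, standing upright left of the tray; origin under its middle
- thread_spool: spool of thread, 68 mm in diameter at the foot, 80 mm high, standing upright right of the tray; origin under its middle
There are look-alikes about, which are no part of the job. Leave any purple look-alike of the spare_left alone.

How it is judged:
At the end, for the whole second after the job is handed in: Each spare last lies in the empty compartment of its foot: within 13 mm along and 12 mm across of its middle, 5 mm of its floor, upright to 0.08 rad, toe to the toe end to 0.2 rad, at rest. The other lasts in the tray are upright and within 20 mm, all else within 30 mm, of where they were (((x of spare_left in the frame of cell_l1 between -0.013 and 0.013 m and y of spare_left in the frame of cell_l1 between -0.012 and 0.012 m and z of spare_left in the frame of cell_l1 between -0.004 and 0.005 m and angle between the x axis of spare_left and the x axis of cell_l1, either way round below 0.2 rad and x of spare_left_comb in the frame of cell_l1 below 0 m and angle between spare_left's own z axis and vertical below 0.08 rad) or (x of spare_left in the frame of cell_l2 between -0.013 and 0.013 m and y of spare_left in the frame of cell_l2 between -0.012 and 0.012 m and z of spare_left in the frame of cell_l2 between -0.004 and 0.005 m and angle between the x axis of spare_left and the x axis of cell_l2, either way round below 0.2 rad and x of spare_left_comb in the frame of cell_l2 below 0 m and angle between spare_left's own z axis and vertical below 0.08 rad) or (x of spare_left in the frame of cell_l3 between -0.013 and 0.013 m and y of spare_left in the frame of cell_l3 between -0.012 and 0.012 m and z of spare_left in the frame of cell_l3 between -0.004 and 0.005 m and angle between the x axis of spare_left and the x axis of cell_l3, either way round below 0.2 rad and x of spare_left_comb in the frame of cell_l3 below 0 m and angle between spare_left's own z axis and vertical below 0.08 rad)) and ((x of spare_right in the frame of cell_r1 between -0.013 and 0.013 m and y of spare_right in the frame of cell_r1 between -0.012 and 0.012 m and z of spare_right in the frame of cell_r1 between -0.004 and 0.005 m and angle between the x axis of spare_right and the x axis of cell_r1, either way round below 0.2 rad and x of spare_right_comb in the frame of cell_r1 below 0 m and angle between spare_right's own z axis and vertical below 0.08 rad) or (x of spare_right in the frame of cell_r2 between -0.013 and 0.013 m and y of spare_right in the frame of cell_r2 between -0.012 and 0.012 m and z of spare_right in the frame of cell_r2 between -0.004 and 0.005 m and angle between the x axis of spare_right and the x axis of cell_r2, either way round below 0.2 rad and x of spare_right_comb in the frame of cell_r2 below 0 m and angle between spare_right's own z axis and vertical below 0.08 rad) or (x of spare_right in the frame of cell_r3 between -0.013 and 0.013 m and y of spare_right in the frame of cell_r3 between -0.012 and 0.012 m and z of spare_right in the frame of cell_r3 between -0.004 and 0.005 m and angle between the x axis of spare_right and the x axis of cell_r3, either way round below 0.2 rad and x of spare_right_comb in the frame of cell_r3 below 0 m and angle between spare_right's own z axis and vertical below 0.08 rad)) and linear speed of each of spare_left, spare_right, last_l_a, last_l_b, last_r_a, last_r_b below 0.02 m/s and distance of each of last_l_a, last_l_b, last_r_a, last_r_b from where it was at the start of the episode below 0.02 m and angle between each of last_l_a, last_l_b, last_r_a, last_r_b's own z axis and vertical below 0.1 rad and distance of each of adult_last, hammer, knife, brush, cement_tin, thread_spool from where it was at the start of the episode below 0.03 m); the robot touches nothing.
It fails at once if a last that was already in the tray is taken out or pushed more than 20 mm (distance of any of last_l_a, last_l_b, last_r_a, last_r_b from where it was at the start of the episode above 0.02 m).
It fails at once if the adult last, hammer, knife, brush, tin or spool is moved more than 30 mm (distance of any of adult_last, hammer, knife, brush, cement_tin, thread_spool from where it was at the start of the episode above 0.03 m).
It fails at once if a spare last is let go in the air, its underside more than 20 mm above the tray's floor ((contact force between spare_left and the fingers below 0.1 N and height (world z) of spare_left above 0.028 m) or (contact force between spare_right and the fingers below 0.1 N and height (world z) of spare_right above 0.028 m)).
It fails at once if a spare last is rammed into the tray (more than 60 N between them) (contact force between any of spare_left, spare_right and tray above 60 N).
It also fails if it takes over 64 s, if anything falls off the work surface, if the arm or the gripper's body presses on something with over 40 N, if the wrist force passes 120 N, or if a joint passes its speed limit or range.

## Robot

A 6-joint arm with a two-finger parallel gripper is mounted at the origin on the work surface. World frame = base frame: x ahead of the robot, y to its left, z up, the work surface at z = 0. Lengths are in m, angles in rad, forces in N, time in s.
With the tool pointing down it reaches from about 0.275 to 0.85 m from the base axis. Payload 5.2 kg.
Tool frame: the origin (TCP) lies at the very end of the fingers, on their centre line; the grasp point (between the pads) lies 19 mm behind it; z points along the fingers, y is the line along which they close (so a half turn about z gives the same grasp; the last joint's range is limited). The gripper opens to 85 mm and grips with 20 to 120 N. Pads are 22 mm wide; open, the fingers measure 114 mm over their backs; the gripper's body (76 mm by 85 mm) begins 54 mm behind the grasp point. The pads swing forward as they close: fully open they stand 13 mm farther back than shut.
Start: joints at [-1.329, 0.259, 1.535, -0, 1.348, -0.203], TCP at [0.237, -0.496, 0.231] pointing down, gripper open.
Joint ranges: [-3.14, 3.14], [-0.91, 2.08], [0.19, 2.58], [-1.22, 4.36], [0.22, 2.71], [-3.12, 3.12]. Speed limits (rad/s): [2.57, 2.57, 3.14, 3.14, 3.14, 3.14].

## Interface

Orientations are given as [roll, pitch, yaw] about the fixed x, y, z axes, in that order (R = Rz(yaw) Ry(pitch) Rx(roll)).
In Python, from station import env gives the robot as it stands.
- The arm moves only by the tool apply_moves, never from a script. Its argument "commands" is text: rows parted by semicolons, each of 7 numbers parted by spaces: the finger opening in m, from 0 to 0.0854, then the shift along the world's x, y, z in m, then the turn, a rotation vector about the world's x, y, z in degrees. A call has 1 to 8 rows; each row is the pose to reach, as a shift and turn from the pose commanded when the call began; what a row does not reach only later rows make up. A row lasts 1/8 s, in which the tool goes at most 62.5 mm and 10.7 degrees, less where a joint would pass 70% of its speed; a pose out of reach is approached as far as the arm can. A call with a gripper value outside its range is refused whole. The fingers move at their own pace and stop on an object; "squeeze" is the grip in N (left out, the last holds). Time passes only in rows, so rows that repeat a pose let the fingers close. It gives the time, the measured TCP pose, the force, the opening and the grip force at its end, in the units of the state.
- env.sense(): the state, without advancing time (a new reading comes with each control period).
- env.read_camera(name): name is "scene" or "top" or "wrist"; returns a dict with "img" (384x512x3 uint8, red, green, blue), "fovy" (degrees; the focal length in pixels is half the picture's height over the tangent of half this angle, whatever the lens; pixels are square), "cx", "cy" (the principal point, pixels), "extrinsics" (4x4, takes a point from world to camera coordinates); the wrist camera has in their place "T_tool_cam" (4x4, takes a point from camera to tool coordinates, whose origin is the TCP and whose axes are the flange's). Camera axes: x right, y down, z forward; pixel columns grow to the right and rows downward; lengths in m; the calibration is good to about 2 mm. A picture is of the moment at which its call begins: read the wrist's pose just before it. There is no depth.
- env.finish_job(): hands the job in; it is judged then, once.
The state is a dict: "time_s": time; "joint_positions": joint angles; "joint_vel": joint speeds; "tau": joint torques, N m; "tcp_pos": TCP position; "ee_rot": TCP orientation; "force": force on the tool from outside, world axes, zero at the start; "torque": the same for the moment, N m; "finger_gap": finger opening in m; "grip_force": force on a finger pad.
Only numpy, scipy, OpenCV 4.12 (cv2) and the standard library are available. Lean on these libraries where they do the work, as an engineer would, in place of code of your own. Each camera call takes 0.05 s, during which the arm holds its last target. There are 200 camera calls.

## Working session

There is one attempt and no reset: what is moved stays moved. The work goes in short steps, Python scripts to look and compute and a tool call to move; the robot and the scene stay as the last step left them, time stands still between calls to the robot, and variables do not carry over. Pictures are saved under pics/ and viewed, at most 10 in all, crops included, and the job is handed in when it is done.

Besides the shell and the picture viewer there is one more tool, called after "Request:" as a command line: name --argument value ..., lists and objects as JSON in quotes. apply_moves: Moves the arm, as the interface text tells. Its arguments: {"type":"object","properties":{"commands":{"type":"string"},"squeeze":{"type":"number"}},"required":["commands"]}

```bash
mkdir -p pics; ls; python3 - <<'E'
from station import env
import cv2,numpy as np,pickle
s=env.sense();print(s['tcp_pos'],s['ee_rot'],s['finger_gap'],s['time_s'])
d={}
for n in ("scene","top"):
    c=env.read_camera(n);d[n]=c
    print(n,c['fovy'],c['cx'],c['cy'],np.round(c['extrinsics'],3).tolist())
    cv2.imwrite(f'pics/{n}0.png',cv2.cvtColor(c['img'],cv2.COLOR_RGB2BGR))
pickle.dump(d,open('cams.pkl','wb'))
a=cv2.imread('pics/top0.png');cv2.imwrite('pics/top0b.png',cv2.resize(a,(800,600),interpolation=cv2.INTER_CUBIC))
E
```

```text
pics
[ 0.23653602 -0.49593653  0.23044918] [-3.13973544e+00 -3.92036075e-04  4.44759471e-01] 0.08529042880847677 0.0
scene 50.737993831826934 253.2662906095577 185.26395825661191 [[0.406, 0.914, -0.017, -0.192], [0.664, -0.308, -0.681, -0.312], [-0.628, 0.265, -0.732, 1.823], [0.0, 0.0, 0.0, 1.0]]
top 43.0825203238888 249.38088276591492 196.83592944285442 [[0.013, -1.0, -0.002, -0.026], [-0.995, -0.013, -0.094, 0.543], [0.094, 0.003, -0.996, 1.795], [0.0, 0.0, 0.0, 1.0]]
```

View pics/top0b.png

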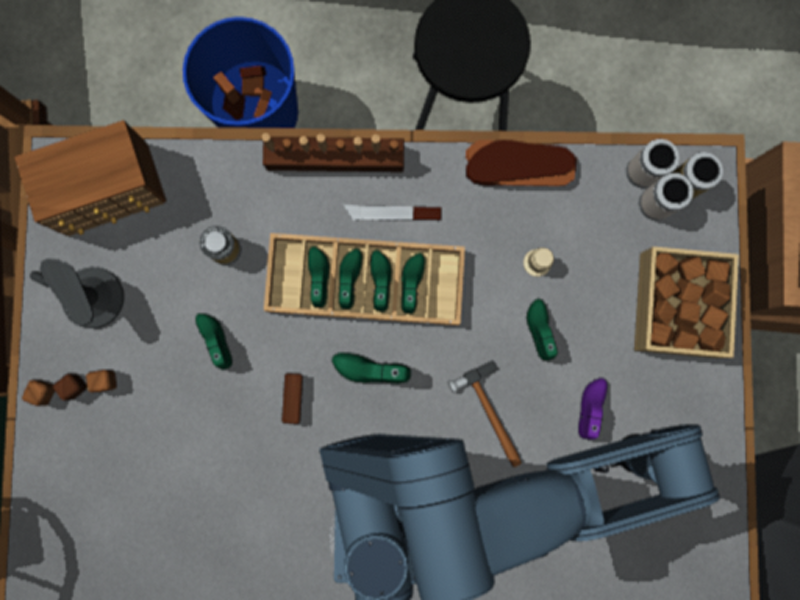

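View pics/scene0.png

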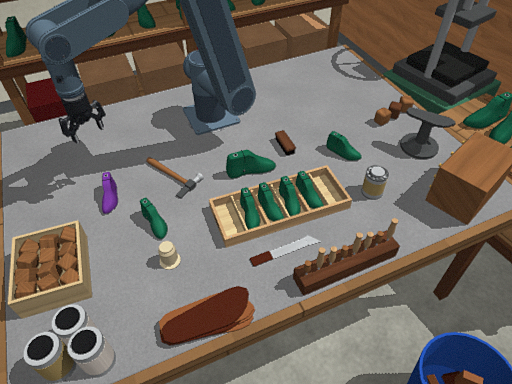

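Top view (800×600): the tray's two end compartments are empty (292,275 = l1; 445,285 = r3). The loose green lasts are at (213,340) and (541,328), with a purple look-alike at (593,408). The adult last, hammer, brush, tin, spool and knife are also visible. Next I measure positions coarsely and determine left or right from the crops.

```bash
cat > h.py <<'E'
import numpy as np,cv2
from scipy.spatial.transform import Rotation as Ro
def K(c): 
    f=c['img'].shape[0]/2/np.tan(np.radians(c['fovy'])/2); return np.array([[f,0,c['cx']],[0,f,c['cy']],[0,0,1]])
def wrist(env):
    s=env.sense(); c=env.read_camera('wrist')
    T=np.eye(4);T[:3,:3]=Ro.from_euler('xyz',s['ee_rot']).as_matrix();T[:3,3]=s['tcp_pos']
    c['extrinsics']=np.linalg.inv(T@c['T_tool_cam']); return c
def cast(c,uv,z):
    uv=np.atleast_2d(np.asarray(uv,float)); E=c['extrinsics'];R,t=E[:3,:3],E[:3,3]
    d=np.c_[uv,np.ones(len(uv))]@np.linalg.inv(K(c)).T@R; C=-R.T@t
    return C+d*((z-C[2])/d[:,2])[:,None]
def proj(c,P):
    q=np.atleast_2d(P)@c['extrinsics'][:3,:3].T+c['extrinsics'][:3,3]; q=q@K(c).T; return q[:,:2]/q[:,2:]
def rect(c,z,x0,x1,y0,y1,s):
    "plane z seen from above, x up, y left, s px per m"
    W,H=int((y1-y0)*s),int((x1-x0)*s)
    P=[[x1,y1,z],[x1,y0,z],[x0,y0,z],[x0,y1,z]]
    M=cv2.getPerspectiveTransform(np.float32(proj(c,P)),np.float32([[0,0],[W,0],[W,H],[0,H]]))
    return cv2.cvtColor(cv2.warpPerspective(c['img'],M,(W,H),flags=cv2.INTER_CUBIC),cv2.COLOR_RGB2BGR)
def green(img):
    m=cv2.inRange(cv2.cvtColor(img,cv2.COLOR_RGB2HSV),(60,80,20),(88,255,255))
    return cv2.morphologyEx(m,cv2.MORPH_OPEN,np.ones((3,3)))
def blobs(m,a):
    return [k for k in cv2.findContours(m,cv2.RETR_EXTERNAL,cv2.CHAIN_APPROX_NONE)[0] if cv2.contourArea(k)>a]
E
python3 - <<'E'
from h import *
import pickle
d=pickle.load(open('cams.pkl','rb'));c=d['top']
for k in blobs(green(c['img']),60):
    (u,v),_,_=cv2.fitEllipse(k); p=cast(c,[u,v],0.03)[0]
    w=cast(c,k[:,0],0.03)[:,:2]; (cx,cy),wh,a=cv2.minAreaRect((w*1000).astype(np.float32))
    print(np.round([u,v]),np.round(p,3),'rect',round(cx),round(cy),np.round(wh),round(a))
hsv=cv2.cvtColor(c['img'],cv2.COLOR_RGB2HSV)
m=cv2.inRange(hsv,(12,50,110),(30,200,255))
m=cv2.morphologyEx(m,cv2.MORPH_CLOSE,np.ones((15,15)))
for k in blobs(m,3000):
    b=cv2.boxPoints(cv2.minAreaRect((cast(c,k[:,0],0.046)[:,:2]*1000).astype(np.float32))); print('wood',np.round(b).tolist())
a=[rect(c,0.03,.45,.62,y-.1,y+.1,2000) for y in (.38,-.38)]
cv2.imwrite('pics/crops.png',np.hstack(a))
E
```

```text
[234. 236.] [0.397 0.035 0.03 ] rect 393 26 [187.  60.] 79
[136. 216.] [0.466 0.402 0.03 ] rect 462 397 [146.  49.] 26
[346. 210.] [ 0.498 -0.379  0.03 ] rect 495 -378 [143.  50.] 15
[263. 178.] [ 0.613 -0.07   0.03 ] rect 605 -67 [ 46. 141.] 79
[243. 177.] [0.618 0.005 0.03 ] rect 608 6 [140.  45.] 1
[223. 176.] [0.62  0.081 0.03 ] rect 613 79 [ 46. 138.] 87
[203. 175.] [0.625 0.155 0.03 ] rect 618 156 [140.  45.] 1
wood [[504.0, -186.0], [693.0, -196.0], [719.0, 272.0], [530.0, 283.0]]
wood [[96.0, 882.0], [198.0, -928.0], [1136.0, -874.0], [1033.0, 936.0]]
```

View pics/crops.png

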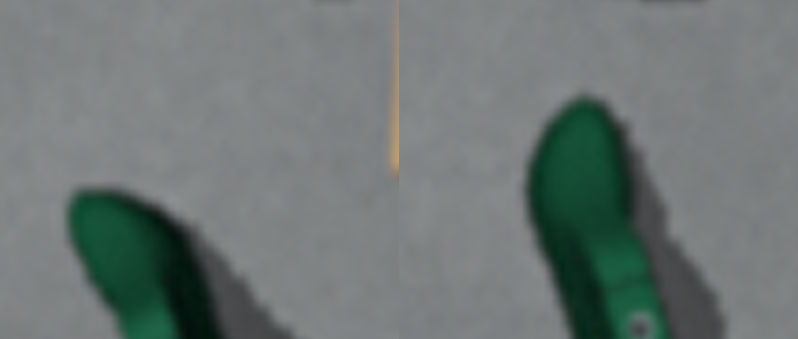

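The crops show the toe tip of the right-hand one (y≈-0.38) bending right of its comb axis, so that is the left last. The one at y≈+0.40 bends left, so it is the right last. They have to cross over: left into l1 ≈ (0.622, 0.232), right into r3 ≈ (0.601, -0.146). I'll check this from close by.

Request:
apply_moves --commands "0.07 0.05 0.03 0.03 0 0 0; 0.07 0.1 0.06 0.06 0 0 -5; 0.07 0.15 0.09 0.08 0 0 -11; 0.07 0.19 0.11 0.1 0 0 -11; 0.07 0.19 0.11 0.1 0 0 -11"

```text
time_s: 0.72
tcp_pos: [0.4298, -0.3848, 0.3328]
ee_rot: [3.139, -0.002, 0.258]
force: [-0.6, -0.2, -0.4]
finger_gap: 0.0703
grip_force: 0.0
```

```bash
python3 - <<'E'
from station import env
from h import *
import pickle
c=wrist(env);pickle.dump(c,open('w1.pkl','wb'));s=env.sense()
print(s['time_s'],s['tcp_pos'],s['ee_rot'],c['fovy'],np.round(c['T_tool_cam'],3).tolist())
cv2.imwrite('pics/w1.png',cv2.cvtColor(c['img'],cv2.COLOR_RGB2BGR))
E
```

```text
0.775 [ 0.42795701 -0.38556855  0.33148475] [ 3.14092235e+00 -5.38056213e-05  2.56275489e-01] 62.72531727393924 [[0.002, -0.945, -0.326, 0.084], [1.0, 0.002, 0.001, -0.001], [-0.0, -0.326, 0.945, -0.143], [0.0, 0.0, 0.0, 1.0]]
```

View pics/w1.png

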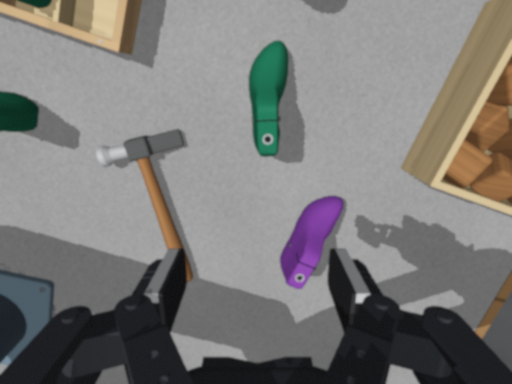

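The wrist view shows the green last from heel (268,155) to toe (278,43). The toe bends right, which confirms the left last. The comb's top hole is at (267,139). I rectify at comb-top height to get the comb axis.

```bash
python3 - <<'E'
from h import *
import pickle
c=pickle.load(open('w1.pkl','rb'))
print(np.round(cast(c,[[267,121],[267,139],[268,155]],.078),4))
m=green(c['img']);k=max([k for k in blobs(m,300) if 200<k[:,0,0].mean()<330],key=cv2.contourArea)
print(np.round(cast(c,[k[k[:,0,1].argmin(),0]],.008),4))
p=cast(c,[267,139],.078)[0]
im=rect(c,.078,p[0]-.06,p[0]+.09,p[1]-.07,p[1]+.07,4000)
cv2.imwrite('pics/r1.png',im);print(im.shape,p)
E
```

```text
[[ 0.472  -0.3869  0.078 ]
 [ 0.4505 -0.3928  0.078 ]
 [ 0.431  -0.3996  0.078 ]]
[[ 0.5704 -0.3746  0.008 ]]
(599, 560, 3) [ 0.45046144 -0.39284778  0.078     ]
```

View pics/r1.png

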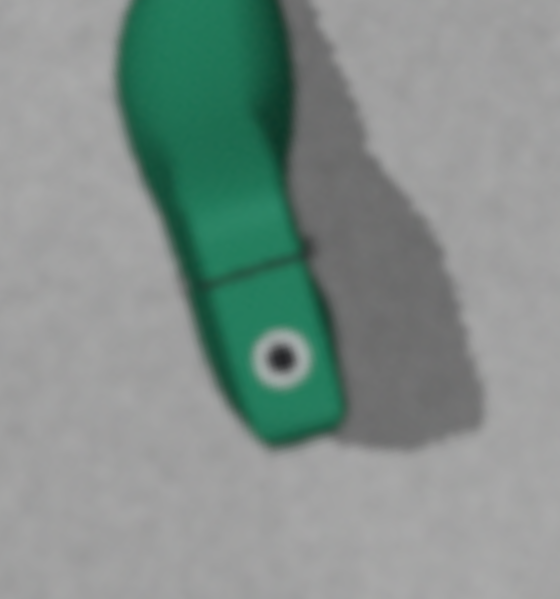

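Rectified at z=0.078, the comb's heel end is at (303,428), its front at (243,218) and the crease middle at (256,272). That puts the grip point at about (0.4725, -0.387) with heading ≈0.277. The toe tip and length agree with the given sizes.

Request:
apply_moves --commands "0.07 0.03 -0.001 -0.04 0 0 1.3; 0.07 0.046 -0.001 -0.09 0 0 1.3; 0.07 0.046 -0.001 -0.14 0 0 1.3; 0.07 0.046 -0.001 -0.19 0 0 1.3; 0.07 0.046 -0.001 -0.23 0 0 1.3; 0.07 0.046 -0.001 -0.26 0 0 1.3; 0.07 0.046 -0.001 -0.28 0 0 1.3; 0.07 0.046 -0.001 -0.28 0 0 1.3"

```text
time_s: 1.78
tcp_pos: [0.47, -0.3867, 0.0486]
ee_rot: [-3.136, 0.003, 0.274]
force: [0.4, 0.1, 0.5]
finger_gap: 0.0701
grip_force: 0.0
```

Request:
apply_moves --commands "0.02 0 0 0 0 0 0; 0.02 0 0 0 0 0 0; 0.02 0 0 0 0 0 0; 0.02 0 0 0 0 0 0; 0.02 0 0 0 0 0 0; 0.02 0 0 0 0 0 0" --squeeze 70

```text
time_s: 2.52
tcp_pos: [0.4729, -0.3882, 0.0529]
ee_rot: [3.139, -0.0, 0.276]
force: [-1.7, -0.6, 5.5]
finger_gap: 0.0291
grip_force: 69.3
```

Request:
apply_moves --commands "0.02 0 0 0.02 0 0 0; 0.02 0 0 0.05 0 0 0; 0.02 0 0 0.09 0 0 0; 0.02 0 0 0.13 0 0 0; 0.02 0 0 0.17 0 0 0; 0.02 0 0 0.17 0 0 0"

```text
time_s: 3.28
tcp_pos: [0.474, -0.3888, 0.225]
ee_rot: [3.135, -0.003, 0.276]
force: [0.1, 0.0, -4.0]
finger_gap: 0.0291
grip_force: 69.6
```

```bash
python3 - <<'E'
from station import env
from h import *
import pickle
c=wrist(env);pickle.dump(c,open('w2.pkl','wb'));s=env.sense()
print(s['time_s'],s['tcp_pos'],s['ee_rot'],s['force'],s['torque'],s['grip_force'])
cv2.imwrite('pics/w2.png',cv2.cvtColor(c['img'],cv2.COLOR_RGB2BGR))
E
```

```text
3.325 [ 0.47306398 -0.38773906  0.22228122] [ 3.13911387e+00 -1.15758503e-03  2.75729559e-01] [-0.56787966  0.04627209 -3.38719192] [-0.03407888  0.13410933 -0.01651259] 69.62509535020217
```

View pics/w2.png

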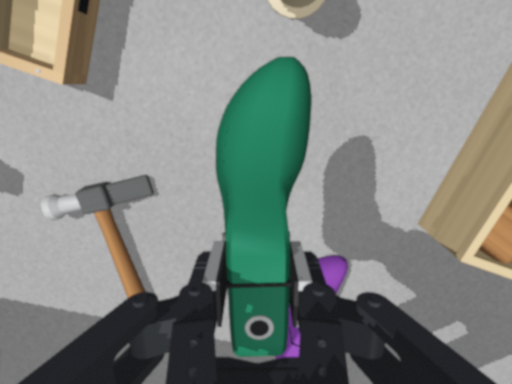

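The last is held squarely: crease at (258,284) between the pads, toe forward, no slip. I carry it to hover over l1, raised.

Request:
apply_moves --commands "0.02 0.02 0.03 0.02 0 0 0; 0.02 0.04 0.07 0.03 0 0 -2; 0.02 0.06 0.12 0.03 0 0 -4; 0.02 0.08 0.17 0.03 0 0 -6; 0.02 0.1 0.22 0.03 0 0 -9; 0.02 0.11 0.27 0.03 0 0 -11; 0.02 0.12 0.32 0.03 0 0 -13; 0.02 0.125 0.36 0.03 0 0 -15"

```text
time_s: 4.32
tcp_pos: [0.5966, -0.0249, 0.2482]
ee_rot: [-3.14, 0.005, 0.014]
force: [-0.1, 0.1, -2.8]
finger_gap: 0.0295
grip_force: 69.7
```

Request:
apply_moves --commands "0.02 0.001 0.05 0 0 0 -1; 0.02 0.002 0.1 0 0 0 -2; 0.02 0.003 0.15 0 0 0 -3; 0.02 0.004 0.2 0 0 0 -4; 0.02 0.004 0.24 0 0 0 -4; 0.02 0.004 0.266 0 0 0 -4; 0.02 0.004 0.266 0 0 0 -4; 0.02 0.004 0.266 0 0 0 -4"

```text
time_s: 5.32
tcp_pos: [0.6009, 0.238, 0.2491]
ee_rot: [3.14, 0.003, -0.056]
force: [1.0, -0.0, -2.7]
finger_gap: 0.0296
grip_force: 69.8
```

```bash
python3 - <<'E'
from station import env
from h import *
import pickle
c2=pickle.load(open('w2.pkl','rb'));print('crease',cast(c2,[[258,284]],.247))
c=wrist(env);pickle.dump(c,open('w3.pkl','wb'));s=env.sense()
print(s['time_s'],s['tcp_pos'],s['ee_rot'],s['grip_force'])
cv2.imwrite('pics/w3.png',cv2.cvtColor(c['img'],cv2.COLOR_RGB2BGR))
E
```

```text
crease [[ 0.47219635 -0.38923229  0.247     ]]
5.375 [0.60118229 0.23759998 0.24972447] [ 3.14045967e+00  2.51373132e-03 -5.67529183e-02] 69.75694589316845
```

View pics/w3.png

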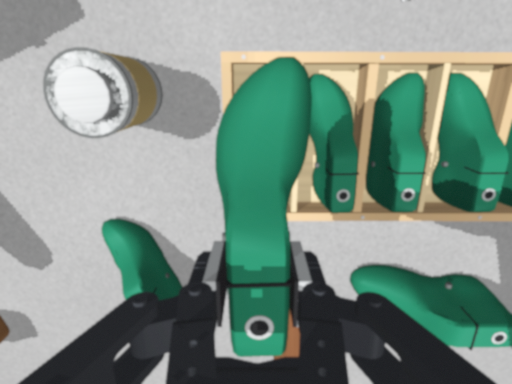

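The held last is in front. The tray's far-left rim corner is at (222,53), its far edge along v≈52 and its front edge along v≈219. The lasts r1…r3 are at the right, and the right spare's toe at (120,225) bends left. I fit the rim edges.

```bash
python3 - <<'E'
from h import *
import pickle
c=pickle.load(open('w3.pkl','rb'))
g=cv2.cvtColor(c['img'],cv2.COLOR_RGB2HSV)[...,1].astype(float)
g=cv2.GaussianBlur(g,(3,3),0)
def edges(line,a,b,sgn):  # strongest saturation rise along 1-D profile
    d=np.diff(line[a:b])*sgn; i=d.argmax(); return a+i+.5
far=[(u,edges(g[:,u],40,66,1)) for u in range(235,500,12)]
near=[(u,edges(g[:,u],208,232,-1)) for u in range(305,370,8)]+[(u,edges(g[:,u],208,232,-1)) for u in range(370,500,10)]
left=[(edges(g[v],208,236,1),v) for v in range(62,86,4)]
def fit(p):
    w=cast(c,p,.046)[:,:2]*1000; vx,vy,x,y=cv2.fitLine(w.astype(np.float32),cv2.DIST_HUBER,0,.01,.01).ravel()
    r=(w-[x,y])@[-vy,vx]; return np.array([vx,vy,x,y]),np.abs(r).max()
for n,p in(('far',far),('near',near),('left',left)):
    l,r=fit(p);print(n,np.round(l,3),'res',round(r,1))
f,_=fit(far);n,_=fit(near);l,_=fit(left)
y=f[:2]*np.sign(f[1]);x=np.array([y[1],-y[0]])
print('yaw',np.arctan2(x[1],x[0]),'depth',(f[2:]-n[2:])@x)
xc=(f[2:]@x+n[2:]@x)/2; yc=l[2:]@y-233
ctr=xc*x+yc*y;print('tray ctr',ctr)
for nm,o in(('l1',189),('r3',-189)):
    print(nm,ctr+o*y)
E
```

```text
far [5.80000e-02 9.98000e-01 7.06417e+02 8.96930e+01] res 10.9
near [4.1000e-02 9.9900e-01 5.2175e+02 1.0296e+02] res 15.1
left [ 9.99000e-01 -5.30000e-02  6.96613e+02  2.69966e+02] res 0.5
yaw -0.05779751 depth 185.12584
tray ctr [610.91315   41.535122]
l1 [621.8308  230.21953]
r3 [ 599.9955  -147.14928]
```

Request:
apply_moves --commands "0.02 0.002 0 -0.03 0 0 0; 0.02 0.002 0 -0.07 0 0 0; 0.02 0.002 0 -0.1 0 0 0; 0.02 0.002 0 -0.12 0 0 0; 0.02 0.002 0 -0.135 0 0 0; 0.02 0.002 0 -0.145 0 0 0; 0.02 0.002 0 -0.145 0 0 0; 0.02 0.002 0 -0.145 0 0 0"

```text
time_s: 6.38
tcp_pos: [0.6043, 0.2386, 0.1072]
ee_rot: [-3.141, -0.002, -0.056]
force: [0.7, 0.8, -3.2]
finger_gap: 0.0292
grip_force: 69.7
```

```bash
python3 - <<'E'
from station import env
from h import *
c=wrist(env);s=env.sense()
print(s['time_s'],s['tcp_pos'],s['ee_rot'],s['force'])
cv2.imwrite('pics/w4.png',cv2.cvtColor(c['img'],cv2.COLOR_RGB2BGR))
E
```

```text
6.425 [0.6043705  0.23867566 0.10739706] [-3.14109293e+00 -1.89521028e-03 -5.60715373e-02] [ 0.47090098 -0.29865254 -4.49332899]
```

View pics/w4.png

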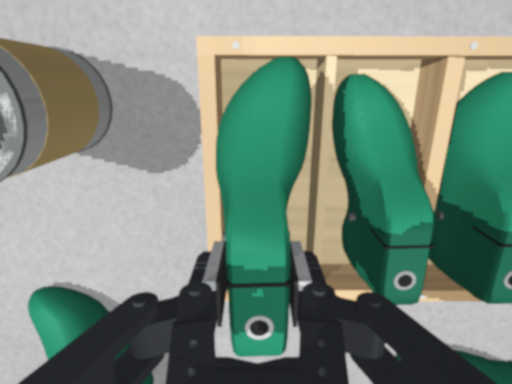

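The last hovers just over the rim. The left wall's inner edge is at u≈216 and the divider's top-left edge at u≈320 (v≈150), with the last spanning 217..311. I check these against the planned compartment middle.

```bash
python3 - <<'E'
from station import env
from h import *
s=env.sense();c=wrist(env)
print(s['tcp_pos'],s['ee_rot'])
g=cv2.cvtColor(c['img'],cv2.COLOR_RGB2GRAY).astype(int)
for v in (70,80,90,100): print(v,g[v,196:222].tolist(),g[v,310:345].tolist())
L=lambda p,z:np.round(cast(c,p,z)*1000,1)
print('far in/out',L([[270,57],[270,37]],.046),'left in/out',L([[216,100],[200,100]],.046),'divider',L([[319,100],[335,100]],.042))
print('crease',L([258,284],s['tcp_pos'][2]-.0529+.078))
E
```

```text
[0.6043705  0.23867566 0.10739706] [-3.14109293e+00 -1.89521028e-03 -5.60715373e-02]
70 [196, 199, 207, 211, 214, 214, 214, 214, 213, 213, 213, 213, 213, 213, 213, 213, 212, 208, 191, 158, 118, 100, 99, 103, 115, 137] [213, 213, 213, 213, 212, 205, 184, 159, 151, 149, 144, 131, 123, 132, 156, 190, 220, 234, 238, 238, 238, 238, 238, 238, 233, 220, 197, 180, 174, 173, 173, 173, 173, 173, 173]
80 [196, 198, 203, 208, 212, 212, 212, 212, 212, 212, 213, 213, 212, 212, 212, 212, 212, 211, 201, 173, 131, 104, 100, 102, 110, 130] [208, 225, 229, 229, 224, 206, 166, 118, 92, 89, 89, 91, 93, 96, 117, 149, 169, 181, 197, 221, 234, 237, 237, 235, 224, 201, 179, 171, 170, 169, 164, 150, 128, 99, 72]
90 [197, 198, 200, 205, 210, 212, 211, 211, 211, 211, 212, 211, 211, 211, 211, 211, 211, 210, 203, 181, 144, 112, 101, 101, 106, 124] [105, 143, 162, 166, 157, 132, 103, 90, 90, 90, 90, 92, 95, 110, 140, 165, 176, 179, 179, 179, 179, 180, 186, 192, 185, 163, 129, 87, 58, 50, 52, 53, 56, 67, 78]
100 [187, 195, 198, 202, 208, 211, 211, 211, 211, 211, 211, 212, 211, 211, 211, 211, 211, 211, 209, 198, 167, 125, 103, 102, 106, 118] [85, 122, 152, 160, 145, 117, 96, 90, 90, 90, 91, 93, 102, 128, 160, 174, 179, 179, 179, 179, 179, 178, 169, 144, 102, 65, 50, 48, 50, 51, 51, 53, 55, 68, 86]
far in/out [[702.5 225.9  46. ]
 [713.3 225.4  46. ]] left in/out [[679.6 260.5  46. ]
 [680.1 270.5  46. ]] divider [[675.9 195.6  42. ]
 [675.3 185.4  42. ]]
crease [[604.5 238.5 132.5]]
```

Request:
apply_moves --commands "0.02 -0.003 -0.0025 0 0 0 0; 0.02 -0.003 -0.0025 -0.012 0 0 0; 0.02 -0.003 -0.0025 -0.024 0 0 0; 0.02 -0.003 -0.0025 -0.034 0 0 0; 0.02 -0.003 -0.0025 -0.039 0 0 0; 0.02 -0.003 -0.0025 -0.042 0 0 0; 0.02 -0.003 -0.0025 -0.043 0 0 0; 0.02 -0.003 -0.0025 -0.043 0 0 0"

```text
time_s: 7.48
tcp_pos: [0.6009, 0.2361, 0.0636]
ee_rot: [-3.141, -0.001, -0.056]
force: [0.5, -0.7, -3.8]
finger_gap: 0.0293
grip_force: 69.7
```

Request:
apply_moves --commands "0.02 0 0 -0.001 0 0 0; 0.02 0 0 -0.002 0 0 0; 0.02 0 0 -0.003 0 0 0; 0.02 0 0 -0.003 0 0 0"

```text
time_s: 7.98
tcp_pos: [0.6005, 0.2361, 0.061]
ee_rot: [-3.141, -0.0, -0.056]
force: [-3.6, 0.1, 2.8]
finger_gap: 0.0293
grip_force: 70.5
```

The last touches the floor at the expected height (TCP z 0.061). I release and retreat.

Request:
apply_moves --commands "0.02 0 0 -0.001 0 0 0; 0.04 0 0 -0.001 0 0 0; 0.05 0 0 -0.001 0 0 0; 0.05 0 0 -0.001 0 0 0; 0.05 0 0 -0.001 0 0 0; 0.05 0 0 0.015 0 0 0; 0.05 0 0 0.05 0 0 0; 0.05 0 0 0.09 0 0 0"

```text
time_s: 8.98
tcp_pos: [0.6005, 0.236, 0.1518]
ee_rot: [3.142, 0.0, -0.056]
force: [0.2, -0.1, 0.9]
finger_gap: 0.0501
grip_force: 0.0
```

Request:
apply_moves --commands "0.05 -0.04 0.03 0.06 0 0 5; 0.06 -0.09 0.07 0.11 0 0 12; 0.07 -0.14 0.11 0.16 0 0 20; 0.07 -0.18 0.15 0.16 0 0 29; 0.07 -0.18 0.15 0.16 0 0 29; 0.07 -0.18 0.15 0.16 0 0 29"

```text
time_s: 9.72
tcp_pos: [0.4189, 0.3882, 0.3135]
ee_rot: [-3.14, -0.005, 0.454]
force: [0.2, 0.3, 0.5]
finger_gap: 0.0701
grip_force: 0.0
```

```bash
python3 - <<'E'
from station import env
from h import *
import pickle
c=wrist(env);pickle.dump(c,open('w5.pkl','wb'));s=env.sense()
print(s['time_s'],s['tcp_pos'],s['ee_rot'])
cv2.imwrite('pics/w5.png',cv2.cvtColor(c['img'],cv2.COLOR_RGB2BGR))
for k in blobs(green(c['img']),300): print(cv2.boundingRect(k))
E
```

```text
9.775 [0.4199561  0.38691502 0.31222811] [-3.14157598 -0.00314484  0.45261418]
(412, 220, 100, 99)
(245, 58, 38, 118)
(442, 31, 70, 143)
(393, 4, 97, 109)
```

View pics/w5.png

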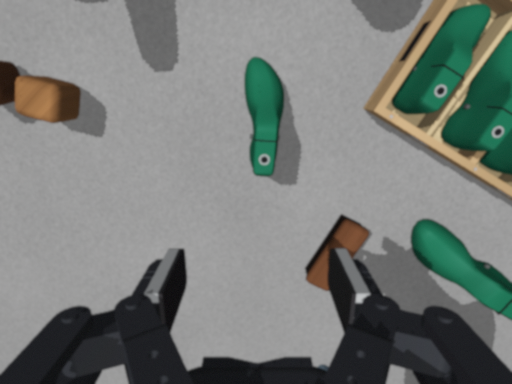

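The left last sits in l1, seen at (440,60). The right spare is at (263,115): toe (262,60) bending left, hole (264,159), crease ≈(264,140). I measure it numerically.

```bash
python3 - <<'E'
from h import *
import pickle
def ana(c,box,name,z=.078):
    x0,y0,x1,y1=box; S=6
    sub=cv2.resize(c['img'][y0:y1,x0:x1],None,fx=S,fy=S,interpolation=cv2.INTER_CUBIC)
    hsv=cv2.cvtColor(sub,cv2.COLOR_RGB2HSV)
    gm=cv2.inRange(hsv,(55,70,15),(90,255,255)); k=max(cv2.findContours(gm,cv2.RETR_EXTERNAL,cv2.CHAIN_APPROX_NONE)[0],key=cv2.contourArea)
    fill=cv2.drawContours(np.zeros_like(gm),[k],-1,255,-1)
    hole=cv2.morphologyEx(fill&~gm,cv2.MORPH_OPEN,np.ones((7,7)))
    h=max(cv2.findContours(hole,cv2.RETR_EXTERNAL,cv2.CHAIN_APPROX_NONE)[0],key=cv2.contourArea)
    (u,v),r=cv2.minEnclosingCircle(h); hp=np.array([(u+.5)/S+x0-.5,(v+.5)/S+y0-.5])
    P=cast(c,hp,z)[0]
    # crease in front of the hole: dark line in a rectified patch
    im=cv2.cvtColor(rect(c,z,P[0]-.03,P[0]+.04,P[1]-.04,P[1]+.04,4000),cv2.COLOR_BGR2GRAY)
    bh=cv2.morphologyEx(im,cv2.MORPH_BLACKHAT,np.ones((25,25)))
    q=np.argwhere(bh>18); w=np.c_[P[0]+.04-q[:,0]/4000,P[1]+.04-q[:,1]/4000]-P[:2]
    d=np.hypot(*w.T); ok=(d>.015)&(d<.03)&(w[:,0]>0); w=w[ok]
    print(name,'hole px',hp.round(1),'r',r/S,'world',P.round(4))
    vx,vy,x,y=cv2.fitLine((w*1000).astype(np.float32),cv2.DIST_HUBER,0,.01,.01).ravel()
    if vy<0: vx,vy=-vx,-vy
    print(' crease n',len(w),'mid',(w.mean(0)*1000).round(1),'dir yaw from crease',np.arctan2(-vx,vy).round(3),'yaw hole->mid',np.arctan2(w[:,1].mean(),w[:,0].mean()).round(3))
    # outline heel and toe
    kk=(k[:,0]+.5)/S+[x0-.5,y0-.5]
    print(' toe',cast(c,kk[kk[:,1].argmin()],.01)[0].round(4))
c=pickle.load(open('w1.pkl','rb'));ana(c,(235,30,300,170),'left(ref)')
c=pickle.load(open('w5.pkl','rb'));ana(c,(235,45,300,190),'right')
E
```

```text
left(ref) hole px [267.3 138.7] r 5.926575342814128 world [ 0.4509 -0.3931  0.078 ]
 crease n 2656 mid [15.5  7.4] dir yaw from crease 0.536 yaw hole->mid 0.449
 toe [ 0.5709 -0.3763  0.01  ]
right hole px [263.9 159.2] r 5.955548604329427 world [0.4196 0.3797 0.078 ]
 crease n 2731 mid [15.4  8.9] dir yaw from crease 0.534 yaw hole->mid 0.526
 toe [0.5225 0.4443 0.01  ]
```

Using the hole→toe vector (same length as on the left last, mirrored bend angle), the right spare's grip point is ≈(0.4397, 0.3887) with heading ≈0.423.

Request:
apply_moves --commands "0.07 0.01 0.001 -0.04 0 0 -1.7; 0.07 0.02 0.002 -0.09 0 0 -1.7; 0.07 0.02 0.002 -0.14 0 0 -1.7; 0.07 0.02 0.002 -0.18 0 0 -1.7; 0.07 0.02 0.002 -0.22 0 0 -1.7; 0.07 0.02 0.002 -0.245 0 0 -1.7; 0.07 0.02 0.002 -0.26 0 0 -1.7; 0.07 0.02 0.002 -0.26 0 0 -1.7"

```text
time_s: 10.78
tcp_pos: [0.4407, 0.3871, 0.0494]
ee_rot: [3.141, 0.002, 0.419]
force: [-0.2, 0.4, 1.4]
finger_gap: 0.07
grip_force: 0.0
```

Request:
apply_moves --commands "0.02 0 0 0 0 0 0; 0.02 0 0 0 0 0 0; 0.02 0 0 0 0 0 0; 0.02 0 0 0 0 0 0; 0.02 0 0 0 0 0 0; 0.02 0 0 0 0 0 0"

```text
time_s: 11.52
tcp_pos: [0.4417, 0.3884, 0.0521]
ee_rot: [3.142, -0.003, 0.42]
force: [-1.4, -1.6, 5.5]
finger_gap: 0.0301
grip_force: 69.2
```

Request:
apply_moves --commands "0.02 0 0 0.02 0 0 0; 0.02 0 0 0.05 0 0 0; 0.02 0 0 0.09 0 0 0; 0.02 0 0 0.13 0 0 0; 0.02 0 0 0.17 0 0 0; 0.02 0 0 0.2 0 0 0; 0.02 0 0 0.2 0 0 0; 0.02 0 0 0.2 0 0 0"

```text
time_s: 12.52
tcp_pos: [0.4398, 0.3876, 0.2486]
ee_rot: [3.141, 0.003, 0.42]
force: [-1.2, 0.3, -4.1]
finger_gap: 0.0295
grip_force: 69.6
```

Request:
apply_moves --commands "0.02 0.03 -0.02 0.01 0 0 -2; 0.02 0.06 -0.06 0.01 0 0 -5; 0.02 0.09 -0.11 0.01 0 0 -9; 0.02 0.11 -0.16 0.01 0 0 -13; 0.02 0.12 -0.21 0.01 0 0 -17; 0.02 0.13 -0.26 0.01 0 0 -20; 0.02 0.135 -0.31 0.01 0 0 -23; 0.02 0.139 -0.36 0.01 0 0 -25"

```text
time_s: 13.52
tcp_pos: [0.5786, 0.0265, 0.2576]
ee_rot: [-3.141, 0.004, -0.017]
force: [0.3, -0.5, -4.4]
finger_gap: 0.03
grip_force: 69.7
```

Request:
apply_moves --commands "0.02 0 -0.05 0 0 0 -1; 0.02 0 -0.1 0 0 0 -2; 0.02 0 -0.14 0 0 0 -2.3; 0.02 0 -0.165 0 0 0 -2.3; 0.02 0 -0.179 0 -0.0 0 -2.3; 0.02 0 -0.179 -0.05 0 0 -2.3; 0.02 0 -0.179 -0.08 0 0 -2.3; 0.02 0 -0.179 -0.09 0 0 -2.3"

```text
time_s: 14.52
tcp_pos: [0.5778, -0.1495, 0.167]
ee_rot: [-3.139, 0.006, -0.055]
force: [-0.1, 0.2, -3.2]
finger_gap: 0.0297
grip_force: 69.8
```

Request:
apply_moves --commands "0.02 0 0 -0.03 0 0 0; 0.02 0 0 -0.045 0 0 0; 0.02 0 0 -0.055 0 0 0; 0.02 0 0 -0.058 0 0 0; 0.02 0 0 -0.058 0 0 0"

```text
time_s: 15.15
tcp_pos: [0.5801, -0.1511, 0.1129]
ee_rot: [3.141, -0.001, -0.056]
force: [-0.4, 0.2, -2.5]
finger_gap: 0.0296
grip_force: 69.8
```

```bash
python3 - <<'E'
from station import env
from h import *
import pickle
s=env.sense();c=wrist(env);pickle.dump((c,s),open('w6.pkl','wb'))
print(s['time_s'],s['tcp_pos'],s['ee_rot'],s['force'],s['grip_force'])
cv2.imwrite('pics/w6.png',cv2.cvtColor(c['img'],cv2.COLOR_RGB2BGR))
E
```

```text
15.15 [ 0.58008387 -0.15112542  0.11292539] [ 3.14122812e+00 -9.34762615e-04 -5.60680578e-02] [-0.37966554  0.1570094  -2.54728711] 69.76061402998312
```

View pics/w6.png

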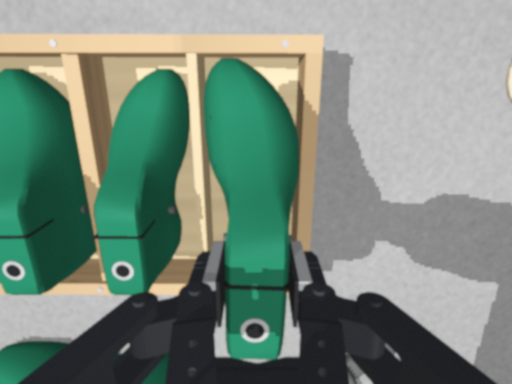

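The right last is over r3. The right wall's inner edge is at u≈302, the divider at u≈190–203, the far wall's inner edge at v≈55, and the comb crease at (256,287). I check the centring.

```bash
python3 - <<'E'
from h import *
import pickle
c,s=pickle.load(open('w6.pkl','rb'))
g=cv2.cvtColor(c['img'],cv2.COLOR_RGB2GRAY).astype(int)
for v in (70,100): print(v,'div',list(enumerate(g[v,184:212].tolist(),184)),'\n wall',list(enumerate(g[v,292:326].tolist(),292)))
print('far',list(enumerate(g[28:64,275].tolist(),28)))
L=lambda p,z:np.round(cast(c,p,z)*1000,1).tolist()
print(L([[200,100]],.042),L([[302,100],[320,100]],.046),L([[275,55],[275,35]],.046))
print('crease',L([256.5,287],s['tcp_pos'][2]-.0521+.078),'hole',L([255,330],s['tcp_pos'][2]-.0521+.078))
E
```

```text
70 div [(184, 239), (185, 239), (186, 238), (187, 237), (188, 236), (189, 236), (190, 236), (191, 236), (192, 236), (193, 236), (194, 235), (195, 229), (196, 210), (197, 172), (198, 130), (199, 112), (200, 107), (201, 106), (202, 106), (203, 109), (204, 128), (205, 158), (206, 174), (207, 178), (208, 175), (209, 163), (210, 139), (211, 114)] 
 wall [(292, 235), (293, 236), (294, 236), (295, 235), (296, 231), (297, 217), (298, 188), (299, 158), (300, 143), (301, 139), (302, 138), (303, 141), (304, 161), (305, 190), (306, 205), (307, 208), (308, 209), (309, 209), (310, 209), (311, 209), (312, 209), (313, 209), (314, 209), (315, 209), (316, 209), (317, 209), (318, 209), (319, 208), (320, 201), (321, 180), (322, 155), (323, 140), (324, 137), (325, 136)]
100 div [(184, 58), (185, 58), (186, 57), (187, 82), (188, 148), (189, 204), (190, 228), (191, 235), (192, 236), (193, 236), (194, 236), (195, 236), (196, 235), (197, 227), (198, 202), (199, 160), (200, 123), (201, 110), (202, 107), (203, 101), (204, 96), (205, 92), (206, 94), (207, 96), (208, 100), (209, 102), (210, 104), (211, 107)] 
 w
[... 288 characters left out ...]
(316, 207), (317, 206), (318, 200), (319, 180), (320, 155), (321, 138), (322, 134), (323, 132), (324, 133), (325, 134)]
far [(28, 191), (29, 191), (30, 191), (31, 191), (32, 191), (33, 195), (34, 204), (35, 211), (36, 215), (37, 216), (38, 216), (39, 217), (40, 216), (41, 217), (42, 217), (43, 217), (44, 216), (45, 217), (46, 217), (47, 217), (48, 217), (49, 217), (50, 216), (51, 208), (52, 187), (53, 150), (54, 117), (55, 107), (56, 118), (57, 144), (58, 167), (59, 177), (60, 180), (61, 180), (62, 179), (63, 179)]
[[655.4, -117.7, 42.0]] [[652.0, -183.7, 46.0], [651.4, -195.2, 46.0]] [[679.5, -167.3, 46.0], [690.6, -167.7, 46.0]]
crease [[579.3, -150.5, 138.8]] hole [[555.9, -148.5, 138.8]]
```

Request:
apply_moves --commands "0.02 -0.001 -0.001 -0.01 0 0 0; 0.02 -0.001 -0.001 -0.022 0 0 0; 0.02 -0.001 -0.001 -0.033 0 0 0; 0.02 -0.001 -0.001 -0.041 0 0 0; 0.02 -0.001 -0.001 -0.046 0 0 0; 0.02 -0.001 -0.001 -0.048 0 0 0; 0.02 -0.001 -0.001 -0.049 0 0 0; 0.02 -0.001 -0.001 -0.049 0 0 0"

```text
time_s: 16.2
tcp_pos: [0.5789, -0.152, 0.0636]
ee_rot: [3.141, -0.0, -0.056]
force: [0.3, -0.2, -3.3]
finger_gap: 0.0296
grip_force: 69.7
```

Request:
apply_moves --commands "0.02 0 0 -0.001 0 0 0; 0.02 0 0 -0.002 0 0 0; 0.02 0 0 -0.003 0 0 0; 0.02 0 0 -0.003 0 0 0"

```text
time_s: 16.7
tcp_pos: [0.5786, -0.152, 0.0605]
ee_rot: [3.142, 0.0, -0.056]
force: [-0.9, -0.5, -1.1]
finger_gap: 0.0295
grip_force: 70.0
```

Light contact. I lower it 1 mm more, release and go up.

Request:
apply_moves --commands "0.02 0 0 -0.001 0 0 0; 0.04 0 0 -0.001 0 0 0; 0.05 0 0 -0.001 0 0 0; 0.05 0 0 -0.001 0 0 0; 0.05 0 0 -0.001 0 0 0; 0.05 0 0 0.015 0 0 0; 0.05 0 0 0.05 0 0 0; 0.05 0 0 0.09 0 0 0"

```text
time_s: 17.7
tcp_pos: [0.5785, -0.1519, 0.1519]
ee_rot: [-3.141, 0.0, -0.056]
force: [0.1, -1.0, 0.4]
finger_gap: 0.0502
grip_force: 0.0
```

Request:
apply_moves --commands "0.05 -0.03 0.03 0.06 0 0 0; 0.05 -0.07 0.08 0.12 0 0 0; 0.05 -0.1 0.12 0.17 0 0 0; 0.05 -0.11 0.16 0.2 0 0 0; 0.05 -0.12 0.19 0.23 0 0 0; 0.05 -0.12 0.19 0.23 0 0 0; 0.05 -0.12 0.19 0.23 0 0 0"

```text
time_s: 18.58
tcp_pos: [0.4586, 0.0382, 0.3811]
ee_rot: [3.141, -0.002, -0.055]
force: [-0.3, -0.6, -0.2]
finger_gap: 0.0502
grip_force: 0.0
```

```bash
python3 - <<'E'
from station import env
from h import *
import pickle
s=env.sense();c=wrist(env)
print(s['time_s'],s['tcp_pos'],s['force'])
# holes of lasts in the tray at comb top height .086, in tray frame
hsv=cv2.cvtColor(c['img'],cv2.COLOR_RGB2HSV)
m=green(c['img']);ctr=np.array([.6103,.0415]);yw=-.0565
R=np.array([[np.cos(yw),np.sin(yw)],[-np.sin(yw),np.cos(yw)]])
for k in blobs(m,400):
    fill=cv2.drawContours(np.zeros_like(m),[k],-1,255,-1); h=blobs(fill&~m,15)
    kk=k[:,0]; toe=kk[kk[:,1].argmin()]
    t=R@(cast(c,toe,.018)[0,:2]-ctr)*1000
    o=[]
    for b in h:
        (u,v),r=cv2.minEnclosingCircle(b); o.append((R@(cast(c,[u,v],.086)[0,:2]-ctr)*1000).round(0).tolist()+[round(r,1)])
    print('toe px',toe,'toe',t.round(0),'holes',o)
E
```

```text
18.575 [0.45863926 0.03817524 0.38114794] [-0.28931341 -0.62209893 -0.22233083]
toe px [226 155] toe [-178.   38.] holes [[-224.0, -90.0, 6.4]]
toe px [367   0] toe [  45. -166.] holes [[-45.0, -194.0, 6.3]]
toe px [316   0] toe [ 44. -94.] holes [[-45.0, -111.0, 6.2]]
toe px [257   0] toe [ 44. -11.] holes [[-45.0, -42.0, 6.0]]
toe px [207   0] toe [44. 59.] holes [[-45.0, 41.0, 6.0]]
toe px [148   0] toe [ 43. 142.] holes [[-46.0, 107.0, 6.2]]
toe px [92  0] toe [ 43. 220.] holes []
```

r3's comb hole is at (-45,-194) mm in the tray frame, in line with its neighbours. The l1 hole was missed, so I check l1 with the top camera against the neighbours' blobs.

```bash
python3 - <<'E'
from station import env
from h import *
import pickle
ctr=np.array([.6103,.0415]);yw=-.0565
R=np.array([[np.cos(yw),np.sin(yw)],[-np.sin(yw),np.cos(yw)]])
c0=pickle.load(open('cams.pkl','rb'))['top']
for n,c in (('before',c0),('now',env.read_camera('top'))):
    print(n)
    for k in blobs(green(c['img']),60):
        w=(cast(c,k[:,0],.03)[:,:2]-ctr)@R.T*1000
        print(w.min(0).round(),w.max(0).round())
w=wrist(env);P=np.array([[-45,194]])/1000@R+ctr
print('l1 hole expected px',proj(w,np.c_[P,[[.086]]]))
u,v=proj(w,np.c_[P,[[.086]]])[0].astype(int)
g=cv2.cvtColor(w['img'],cv2.COLOR_RGB2HSV)[v-14:v+15,u-14:u+15]
low=cv2.inRange(g,(0,0,0),(180,90,255))
n,l,st,ce=cv2.connectedComponentsWithStats(low);print(st.tolist(),(ce+[u-14,v-14]).round(1).tolist())
E
```

```text
before
[-243. -122.] [-179.   63.]
[-233.  305.] [-110.  397.]
[-158. -466.] [ -21. -391.]
[ -69. -135.] [ 69. -87.]
[-70. -58.] [ 69. -10.]
[-69.  15.] [70. 61.]
[-69.  92.] [ 70. 141.]
now
[-239. -122.] [-196.  -54.]
[-241.  -22.] [-179.   63.]
[ -67. -212.] [  72. -164.]
[ -69. -137.] [ 69. -87.]
[-33. -58.] [ 69. -10.]
[-27.  15.] [70. 61.]
[-13.  92.] [ 70. 141.]
[-68. 168.] [ 74. 220.]
l1 hole expected px [[95.8913275  63.86700971]]
[[3, 0, 26, 29, 536], [0, 0, 10, 29, 178], [8, 8, 12, 13, 127]] [[98.8, 62.2], [83.8, 65.3], [94.6, 62.9]]
```

```bash
python3 -c "
from station import env
print(env.finish_job())"
```

```text
the job is handed in; nothing more can be done
None
```

I set both spare lasts down gently, the left one in l1 and the right one in r3, with toes the same way as the others and within about 5 mm of the compartment middles by my own camera checks; the job is handed in at about 19 s, and no verdict came back.

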